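# Shut the infusing tank and take off its filler cap

### The job

The fruit is loaded: first shut the steel tank's lid fully, then take off the round filler cap so that water can go in. The cap is a quarter-turn cap whose hand is not known, left or right: try it one way and, if it stops, turn it the other way until it comes free, then lift it up and out. Finish holding the cap in the gripper, still, about 10 cm above its seat with the lid still shut, and leave everything else on the bench and on the tank where it stands.

Things in the scene. Friction and masses are not known exactly. Their poses are not given: they have to be found in the camera images.
- tank: Brushed steel tank, 240 (x) x 340 (y) x 150 high, fixed to the bench. Origin: centre of its underside; x points from its front (robot's side, small drain tap) to its back, y to its left, z up. The left half (y 0 to +170) is an open fruit hopper with a lid; the right half (y -170 to 0) is closed on top and has the filler port
- lid (a joint): angle of the hopper lid's hinge (rad): 0 = fully shut (flat), grows as it opens upward; starts 0.45 to 0.95. The hinge is stiff: the lid stays where it is left, and takes 2 to 3 N at its free edge to move. It shuts by pushing the free end towards the robot and down
- lid_hinge (a point): on the lid's outer (upper) face over the hinge axis, mid-width, at the far side of the hopper: at (80, 85, 158) mm in the tank's frame when the lid is shut. The axis lies 8 mm under it when shut and runs along the tank's y
- lid_edge (a point): on the lid's outer face at its free edge, mid-width, 197 mm from lid_hinge towards the lid's free end. The lid is an aluminium plate 164 wide, 8 thick, with a flat black lip 70 wide reaching 21 mm past this point. Its x axis points from the free edge to the hinge, z out of the outer face
- port (a point): centre of the mouth of the filler port, a steel collar 58 dia standing 14 mm above the tank's top; at (-40, -90, 164) mm in the tank's frame. Its lock frees the cap after about 65 degrees of turn (free from 55, end stop at 69), clockwise or anticlockwise from above: this changes from run to run and cannot be seen. The other way it stops hard after 5 degrees and fingers slip round the cap
- cap_center (a point): centre of the filler cap's round ribbed black grip, 54 dia x 28 high, 90 g; 14.5 mm above the port mouth when seated. z up; x along the raised grey rib on its top, along the tank's x (within 3 degrees) at the start. Below hang a 47 dia plug and a stem with crossbar, to 48 mm under this point: raise 50 mm to clear the port. A spring seal gives light drag and lifts it 3 mm when free
- dosing_cup_mid (a point): small aluminium cup, 36 dia x 38 high, standing on the tank's top behind the cap; bystander, point at mid-height
- glass_mid (a point): drinking glass, 64 dia x 130 high; bystander, point at mid-height
- measuring_jug_mid (a point): clear plastic jug, 100 dia x 130 high with a handle; bystander, point at mid-height
- bowl_mid (a point): steel bowl, 120 dia x 50 high; bystander, point at mid-height
- bottle_mid (a point): green glass bottle, 60 dia x 165 high; bystander, point at mid-height
- jar_mid (a point): glass jar, 70 dia x 90 high; bystander, point at mid-height
- spatula_grip (a point): spatula lying on the bench, point on its handle; bystander
Things that resemble listed ones, but are neither listed nor needed, are in the scene too. Of the things shaped like the part that bears cap_center, the black one is meant.

How it is judged:
By the outcome, as a careful person would: the job done as asked, in the order asked, and still so for the second after the job is handed in, while the arm keeps its last pose, push and grip.
It also fails if it takes over 51 s, if anything falls off the work surface, if the arm or the gripper's body presses on something with over 40 N, if the wrist force passes 120 N, or if a joint passes its speed limit or range.

### The arm

A 6-joint arm with a two-finger parallel gripper is mounted at the origin on the work surface. World frame = base frame: x ahead of the robot, y to its left, z up, the work surface at z = 0. Lengths are in m, angles in rad, forces in N, time in s.
With the tool pointing down it reaches from about 0.25 to 0.775 m from the base axis. Payload 8.9 kg.
Tool frame: the origin (TCP) lies midway between the tips of the shut fingers; the grasp point (between the pads) lies ctrl.grip_depth behind it (ctrl.grip_depth is the distance from the TCP to the grasp point, in m); y points along the fingers, x is the direction in which the jaws open and shut, and the axes are right-handed (so a half turn about y gives the same grasp; the last joint's range is limited). The gripper opens to 85 mm and grips with 20 to 120 N. Pads are 22 mm wide; open, the fingers measure 114 mm over their backs; the gripper's body (76 mm by 85 mm) begins 54 mm behind the grasp point. The pads swing forward as they close: fully open they stand 13 mm farther back than shut.
Start: joints at [1.134, 0.291, -0.153, 1.127, 0, 1.431], TCP at [0.154, 0.502, 0.231] pointing down, gripper open.
Joint ranges: [-2.52, 2.52], [-0.91, 1.74], [-1.3, 1.37], [-1.96, 2.02], [-1.52, 1.47], [-3.14, 3.14]. Speed limits (rad/s): [2.22, 2.22, 2.79, 3.14, 3.14, 3.14].

### API

Orientations are given as a unit quaternion [w, x, y, z].
In Python, from cell import ctrl gives the robot as it stands. The module is installed in compiled form; this text tells all that it offers.
- The arm moves only by the tool arm_command, never from a script. Its argument "motion" is a list of rows, each a list of 3 entries, a list of its own where there are three numbers: the opening, from 0 (shut) to 1 (fully open), then the shift along the tool's x, y, z in cm, then the turn, a rotation vector about the tool's x, y, z in rad. A call has 1 to 10 rows; each row shifts and turns the pose as measured when the row begins, along the tool's axes as they then stand; what a row does not reach is not made up. A row lasts 1/8 s, in which the tool goes at most 62.5 mm and 10.7 degrees, less where a joint would pass 70% of its speed; a pose out of reach is approached as far as the arm can. A call is refused whole if a number of a shift passes 6.25 or a number of a turn 0.188, either way. A call with a gripper value outside its range is refused whole. The fingers move at their own pace and stop on an object; "force" is the grip in N (left out, the last holds). Time passes only in rows, so rows that do not move let the fingers close. It gives the time, the measured TCP pose, the force and the opening at its end, in the units of the state.
- ctrl.read_state(): the state, without advancing time (a new reading comes with each control period).
- ctrl.read_camera(name): name is "scene" or "side" or "wrist"; returns (picture, depth): 420x560x3 uint8, red, green, blue; 420x560 float32, m along the optical axis (not along the pixel's ray), 0 where there is no reading.
- ctrl.calibration(name): a dict with "fov_y" (degrees; the focal length in pixels is half the picture's height over the tangent of half this angle, whatever the lens; pixels are square), "cx", "cy" (the principal point, pixels), "position" and "orientation" of the camera in the world; the wrist camera has in their place "T_tool_cam" (4x4, takes a point from camera to tool coordinates, whose origin is the TCP and whose axes are the tool frame's). Camera axes: x right, y up, looking along -z (the intrinsics and any distortion apply to the point x, -y, -z); pixel columns grow to the right and rows downward; lengths in m; the calibration is good to about 2 mm. A picture is of the moment at which its call begins: read the wrist's pose just before it. calibration takes no time and is no camera call.
- ctrl.finish_job(): hands the job in, once; it reports no verdict.
The state is a dict: "time_s": time; "q": joint angles; "qd": joint speeds; "tau": joint torques, N m; "tool_pos": TCP position; "orientation": TCP orientation; "force": force on the tool from outside, world axes, zero at the start; "wrist_torque": the same for the moment, N m; "gripper_width": finger opening in m.
Only numpy, scipy, OpenCV 4.12 (cv2) and the standard library are available. Lean on these libraries where they do the work, as an engineer would, in place of code of your own. Each camera call takes 0.05 s, during which the arm holds its last target.

## Working session

There is one attempt and no reset: what is moved stays moved. The work goes in short steps, Python scripts to look and compute and a tool call to move; the robot and the scene stay as the last step left them, time stands still between calls to the robot, and variables do not carry over. Pictures are saved under pics/ and viewed, and the job is handed in when it is done.

Besides the shell and the picture viewer there is one more tool, called after "Emit:" as name(argument=value, ...) on one line, values as JSON. arm_command: Moves the arm, as the interface text tells. Its arguments: {"type":"object","properties":{"motion":{"type":"array","items":{"type":"array"}},"force":{"type":"number"}},"required":["motion"]}

```bash
mkdir -p pics; ls; cat > h.py <<'E'
import numpy as np, cv2
from cell import ctrl
from scipy.spatial.transform import Rotation as R
def rq(q): return R.from_quat([q[1],q[2],q[3],q[0]])
def T_cam(name,st=None):
    c=ctrl.calibration(name)
    if name=='wrist':
        st=st or ctrl.read_state()
        T=np.eye(4);T[:3,:3]=rq(st['orientation']).as_matrix();T[:3,3]=st['tool_pos']
        return T@np.array(c['T_tool_cam']),c
    T=np.eye(4);T[:3,:3]=rq(c['orientation']).as_matrix();T[:3,3]=c['position'];return T,c
def grab(name,tag):
    st=ctrl.read_state();T,c=T_cam(name,st)
    im,d=ctrl.read_camera(name)
    cv2.imwrite(f'pics/{tag}.png',im[:,:,::-1]); np.savez(f'pics/{tag}.npz',im=im,d=d,T=T,cx=c['cx'],cy=c['cy'],f=210/np.tan(np.radians(c['fov_y'])/2))
    return st
def load(tag): return np.load(f'pics/{tag}.npz')
def cloud(z):
    d=z['d'];v,u=np.mgrid[0:d.shape[0],0:d.shape[1]]
    P=np.stack([(u-z['cx'])/z['f']*d,-(v-z['cy'])/z['f']*d,-d],-1)
    W=P@z['T'][:3,:3].T+z['T'][:3,3]; W[d<=0]=np.nan
    return W
E
python3 - <<'E'
from h import *
for n in ('scene','side','wrist'):
    c=ctrl.calibration(n);print(n,c)
    grab(n,n+'0')
print(ctrl.read_state(), ctrl.grip_depth)
E
```

```text
pics
scene {'fov_y': 45.68116357339796, 'cx': 280.88634302494313, 'cy': 215.45853124602377, 'position': array([ 1.51772993, -0.17201459,  1.02278944]), 'orientation': array([0.70054408, 0.30804918, 0.24675851, 0.59451991])}
side {'fov_y': 50.151029413027054, 'cx': 283.37145753626726, 'cy': 207.29961709324908, 'position': array([ 0.52947472, -0.783971  ,  0.72956338]), 'orientation': array([ 0.89007402,  0.45441953, -0.02553134, -0.02488532])}
wrist {'fov_y': 68.69087344081275, 'cx': 277.64182151474296, 'cy': 210.99581452630773, 'T_tool_cam': array([[ 9.99999776e-01, -6.31487256e-04, -2.22340966e-04,
        -5.70788310e-04],
       [-4.81129459e-05,  2.63461680e-01, -9.64669861e-01,
        -1.41727709e-01],
       [ 6.67755047e-04,  9.64669656e-01,  2.63461591e-01,
         6.62662227e-02],
       [ 0.00000000e+00,  0.00000000e+00,  0.00000000e+00,
         1.00000000e+00]])}
{'time_s': 0.15, 'q': array([ 1.13367960e+00,  2.91125133e-01, -1.53962080e-01,  1.12669739e+00,
        2.45949451e-05,  1.43149387e+00]), 'qd': array([ 0.00066123, -0.00239689,  0.00229657,  0.00014646, -0.00111581,
       -0.00103841]), 'tau': array([ 1.07743537e-03, -5.37373281e+01,  3.31520283e+01,  1.14475118e-02,
       -1.00967629e-04,  1.74420035e-05]), 'tool_pos': array([0.15389768, 0.50158516, 0.2308742 ]), 'orientation': array([-0.56848655,  0.56880457,  0.41997687, -0.42059937]), 'force': array([-0.44264103,  0.83576854,  0.40541062]), 'wrist_torque': array([0.02648854, 0.02920332, 0.01823352]), 'gripper_width': 0.0854357023427047} 0.0187
```

View pics/scene0.png

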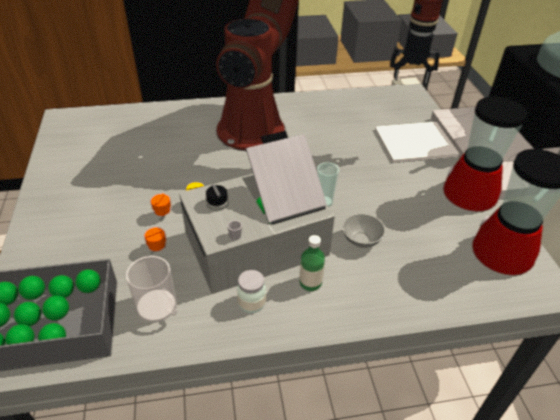

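View pics/side0.png

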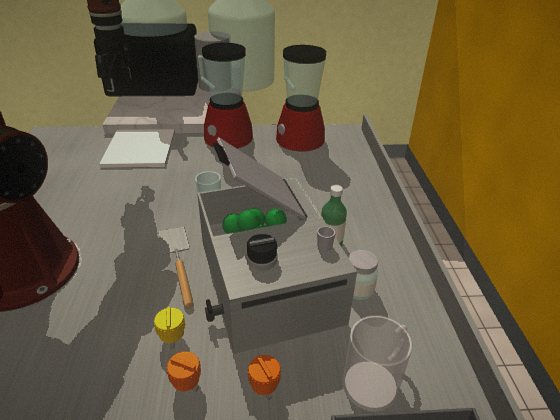

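View pics/wrist0.png

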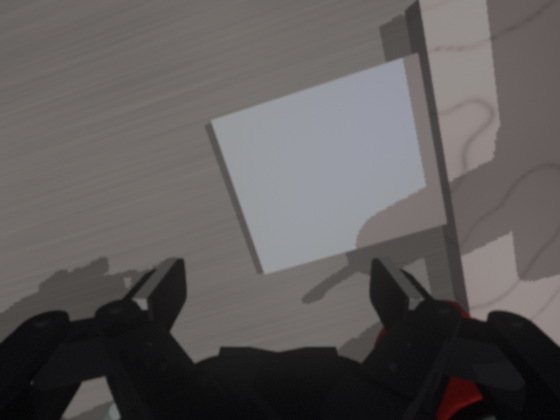

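The scene view shows the black cap at about (217,196), the open lid at about (285,178), and the dosing cup at about (235,230). In the side view the cap is at (262,248), the lid runs from (220,145) to (300,215), and the cup is at (326,238). Orange and yellow look-alike caps lie on the bench. Next I'll measure from depth.

```bash
python3 - <<'E'
from h import *
for tag in ('scene0','side0'):
    z=load(tag);W=cloud(z);im=z['im'].astype(int)
    print(tag,'valid',np.isfinite(W[...,0]).mean())
    pts={'scene0':[(217,193),(217,205),(235,226),(285,178),(262,145),(300,212),(275,137),(205,225),(190,200)],'side0':[(262,242),(262,258),(326,232),(262,180),(224,150),(300,213),(222,155),(240,275),(340,262),(220,290)]}[tag]
    for u,v in pts: print((u,v),np.round(W[v,u],4),im[v,u])
    m=(abs(W[...,2]-0.15)<0.006)&(W[...,0]>0.2)&(W[...,0]<0.8)&(abs(W[...,1])<0.5)
    p=W[m];print('top z',np.median(p[:,2]),len(p),p.min(0),p.max(0))
    r=cv2.minAreaRect((p[:,:2]*1000).astype(np.float32));print(r)
    # black cap
    m=(im.max(-1)<50)&(W[...,2]>0.165)&(W[...,2]<0.205)&(W[...,0]>0.3)&(W[...,0]<0.7)&(abs(W[...,1])<0.4)
    p=W[m];print('blk',len(p),np.median(p,0),p.min(0),p.max(0))
E
```

```text
scene0 valid 0.9959991496598639
(217, 193) [ 0.5626 -0.1512  0.2004] [109 107 100]
(217, 205) [ 0.5729 -0.1541  0.1694] [41 40 34]
(235, 226) [ 0.6538 -0.1171  0.1683] [113 106 100]
(285, 178) [0.5553 0.0227 0.2221] [190 177 170]
(262, 145) [ 0.4916 -0.0266  0.2838] [184 168 161]
(300, 212) [0.6188 0.0516 0.1587] [135 129 121]
(275, 137) [0.4717 0.0099 0.2909] [22 22 19]
(205, 225) [ 0.6213 -0.189   0.1507] [190 183 169]
(190, 200) [ 0.5159 -0.222   0.145 ] [189 182 170]
top z 0.14993314846112915 4739 [ 0.43651295 -0.24958206  0.14400351] [0.73714822 0.13514794 0.15598982]
((598.9673461914062, -47.35162353515625), (323.7771911621094, 341.8744201660156), 14.176766395568848)
blk 280 [ 0.56236502 -0.15513229  0.19007102] [ 0.52368514 -0.17777116  0.1656529 ] [ 0.57584236 -0.12809703  0.19735749]
side0 valid 0.9962159863945578
(262, 242) [ 0.545  -0.1559  0.1968] [51 49 45]
(262, 258) [nan nan nan] [23 23 21]
(326, 232) [ 0.6719 -0.1062  0.176 ] [101  96  89]
(262, 180) [0.5499 0.0064 0.2277] [111 103  98]
(224, 150) [0.4738 0.027  0.2881] [97 91 87]
(300, 213) [ 0.6277 -0.0357  0.1713] [117 112 104]
(222, 155) [ 0.472  -0.0111  0.2979] [33 30 30]
(240, 275) [ 0.5038 -0.1936  0.1519] [160 153 141]
(340, 262) [ 0.692  -0.1659  0.1507] [143 136 122]
(220, 290) [ 0.4612 -0.1528  0.0726] [77 73 65]
top z 0.15128744910184816 7696 [ 0.40277553 -0.25196882  0.14400762] [0.73592521 0.13490229 0.15599621]
((599.0341796875, -48.17588806152344), (320.27685546875, 343.8581237792969), 13.927778244018555)
blk 619 [ 0.54381178 -0.17069411  0.1922334 ] [ 0.51708569 -0.18377569  0.16507053] [ 0.5709055  -0.12763539  0.19637681]
```

```bash
cat > fit.py <<'E'
from h import *
out=[]
for tag in ('scene0','side0'):
    z=load(tag);W=cloud(z);im=z['im'].astype(int)
    m=(abs(W[...,2]-0.15)<0.004)&(W[...,0]>0.4)&(W[...,0]<0.8)&(abs(W[...,1])<0.3)
    m=cv2.morphologyEx(m.astype(np.uint8),cv2.MORPH_OPEN,np.ones((3,3)))
    n,l,s,c=cv2.connectedComponentsWithStats(m); k=1+np.argmax(s[1:,4])
    p=W[l==k]*1000
    best=None
    for yaw in np.radians(np.arange(5,25,.25)):
        x=p[:,0]*np.cos(yaw)+p[:,1]*np.sin(yaw); y=-p[:,0]*np.sin(yaw)+p[:,1]*np.cos(yaw)
        # sharpness of right edge and front/back edges: bin extents
        yb=np.round(x/4);e=np.array([y[yb==b].min() for b in np.unique(yb) if (yb==b).sum()>6])
        sc=np.percentile(abs(e-np.median(e)),60)
        if best is None or sc<best[0]: best=(sc,yaw,np.median(e),x.min(),np.percentile(x,1),np.percentile(x,99),x.max())
    print(tag,len(p),np.degrees(best[1]),best, p[:,2].mean())
    # lid plane
    q=W[(W[...,2]>0.175)&(W[...,2]<0.30)&(W[...,0]>0.44)&(W[...,0]<0.66)&(W[...,1]>-0.06)&(W[...,1]<0.16)&(np.min(im,-1)>(150 if tag=='scene0' else 60))]
    for _ in range(6):
        c=q.mean(0);nrm=np.linalg.svd(q-c)[2][2];nrm*=np.sign(nrm[2]);r=(q-c)@nrm;q=q[abs(r)<max(0.003,2*r.std())]
    print('lid n',nrm,'tilt',np.degrees(np.arccos(nrm[2])),'az',np.degrees(np.arctan2(-nrm[1],-nrm[0])),c,len(q))
E
python3 fit.py
```

```text
scene0 4270 13.5 (np.float64(1.3318650936231393), np.float64(0.23561944901923448), np.float64(-355.1966881347552), np.float64(411.7820778356222), np.float64(417.26858483941163), np.float64(653.8352952213329), np.float64(659.2570448938966)) 149.96156515008155
lid n [0.63670607 0.16397381 0.75347061] tilt 41.108085719024544 az -165.55817883754656 [0.54204876 0.02550709 0.22934817] 3347
side0 7124 14.250000000000002 (np.float64(0.5801663669049617), np.float64(0.24870941840919197), np.float64(-364.35115844256626), np.float64(409.3622911512589), np.float64(410.7676260915564), np.float64(647.7371227278516), np.float64(651.0741922493725)) 151.26477680142756
lid n [0.63919157 0.15992523 0.75223537] tilt 41.21561448435454 az -165.9530141021356 [0.54019095 0.01643559 0.23379961] 1658
```

```bash
python3 - <<'E'
import cv2
for t,(x0,y0,x1,y1) in {'scene0':(150,110,360,300),'side0':(150,120,400,340)}.items():
    im=cv2.imread(f'pics/{t}.png')[y0:y1,x0:x1]; cv2.imwrite(f'pics/{t}_z.png',cv2.resize(im,None,fx=2.6,fy=2.6,interpolation=cv2.INTER_CUBIC))
E
```

```text
(no output)
```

View pics/scene0_z.png

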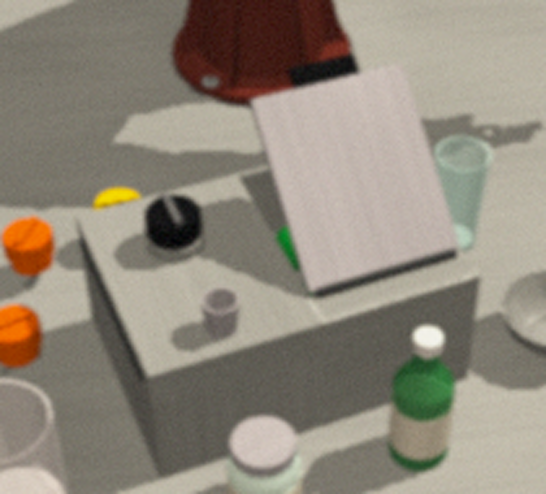

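View pics/side0_z.png

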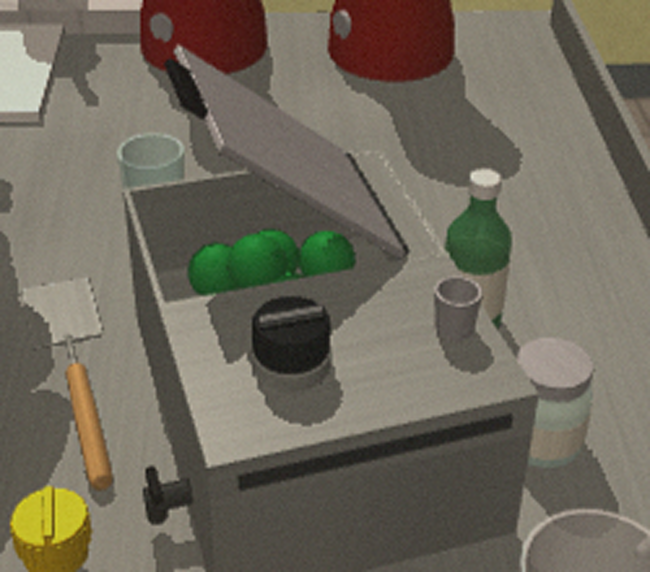

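The lid tilt is 41° from both views and the tank yaw is about 14°. I'll refine the pose after moving the wrist camera. First I'll work out the move to a point above the lid's free edge.

```bash
cat >> h.py <<'E'
YAW=np.radians(14.2); C=np.array([0.563,-0.0566,0.0])
def tank(x,y,z):  # mm -> world m
    c,s=np.cos(YAW),np.sin(YAW); return C+np.array([c*x-s*y,s*x+c*y,z])/1000
def to(target,Rt=None):
    s=ctrl.read_state();Rm=rq(s['orientation'])
    d=Rm.inv().apply(np.array(target)-s['tool_pos'])*100
    print('t',round(s['time_s'],2),'pos',np.round(s['tool_pos'],4),'tool shift cm',np.round(d,2))
    if Rt is not None: print('rotvec tool',np.round((Rm.inv()*Rt).as_rotvec(),3))
    return d
def down(jaw_deg):  # jaw x axis azimuth deg
    a=np.radians(jaw_deg);x=np.array([np.cos(a),np.sin(a),0]);y=np.array([0,0,-1.]);return R.from_matrix(np.stack([x,y,np.cross(x,y)],1))
E
python3 - <<'E'
from h import *
s=ctrl.read_state();M=rq(s['orientation']).as_matrix();print(np.round(M,3)); print(np.degrees(np.arctan2(M[1,0],M[0,0])))
a=tank(-80,85,340);print('pre',a)
for j in (-16,14,-76,104): print(j);to(a,down(j))
print('cap',tank(-40,-90,178.5))
E
```

```text
[[ 0.293 -0.    -0.956]
 [ 0.956 -0.001  0.293]
 [-0.001 -1.     0.   ]]
72.93650334858566
pre [0.46459324 0.00617826 0.34      ]
-16
t 0.15 pos [0.1539 0.5016 0.2309] tool shift cm [-38.25 -10.88 -44.24]
rotvec tool [ 1.000e-03  1.552e+00 -1.000e-03]
14
t 0.15 pos [0.1539 0.5016 0.2309] tool shift cm [-38.25 -10.88 -44.24]
rotvec tool [ 0.000e+00  1.029e+00 -1.000e-03]
-76
t 0.15 pos [0.1539 0.5016 0.2309] tool shift cm [-38.25 -10.88 -44.24]
rotvec tool [ 1.000e-03  2.599e+00 -1.000e-03]
104
t 0.15 pos [0.1539 0.5016 0.2309] tool shift cm [-38.25 -10.88 -44.24]
rotvec tool [-0.    -0.542 -0.001]
cap [ 0.54629985 -0.15366238  0.1785    ]
```

Emit:
arm_command(motion=[[0,[0,-5.5,0],[0,0,0]],[0,[0,-5.5,0],[0,0,0]],[0,[-3.8,0,-4.4],[0,0,0]],[0,[-3.8,0,-4.4],[0,0,0]],[0,[-3.8,0,-4.4],[0,0,0]],[0,[-3.8,0,-4.4],[0,0,0]],[0,[-3.8,0,-4.4],[0,0,0]],[0,[-3.8,0,-4.4],[0,0,0]],[0,[-3.8,0,-4.4],[0,0,0]],[0,[-3.8,0,-4.4],[0,0,0]]])

```text
time_s: 1.4
tool_pos: [0.4073, 0.0994, 0.3441]
orientation: [-0.566, 0.568, 0.423, -0.422]
force: [0.9, 1.0, 0.4]
gripper_width: -0.0003
```

```bash
python3 - <<'E'
from h import *
to(tank(-80,85,340),down(104))
E
```

```text
t 1.4 pos [0.4073 0.0994 0.3441] tool shift cm [-7.29  0.43 -8.16]
rotvec tool [ 0.002 -0.534 -0.001]
```

Emit:
arm_command(motion=[[0,[-3.6,0,-4.1],[0,0,0]],[0,[-3.6,0,-4.1],[0,0,0]],[0,[0,0,0],[0,-0.18,0]],[0,[0,0,0],[0,-0.18,0]],[0,[0,0,0],[0,-0.18,0]],[0,[0,0,0],[0,0,0]]])

```text
time_s: 2.15
tool_pos: [0.4678, -0.0014, 0.3424]
orientation: [0.432, -0.432, -0.559, 0.56]
force: [-1.1, 0.7, 0.8]
gripper_width: 0.0
```

```bash
python3 - <<'E'
from h import *
to(tank(-70,85,300),down(104))
print(np.round(ctrl.read_state()['q'],3))
grab('side','side1');grab('wrist','wrist1')
E
```

```text
t 2.15 pos [ 0.4678 -0.0014  0.3424] tool shift cm [ 0.81  4.24 -0.89]
rotvec tool [-0.001  0.012 -0.001]
[-1.590e-01  1.430e-01 -5.400e-02  1.375e+00 -1.000e-03 -4.150e-01]
```

View pics/side1.png

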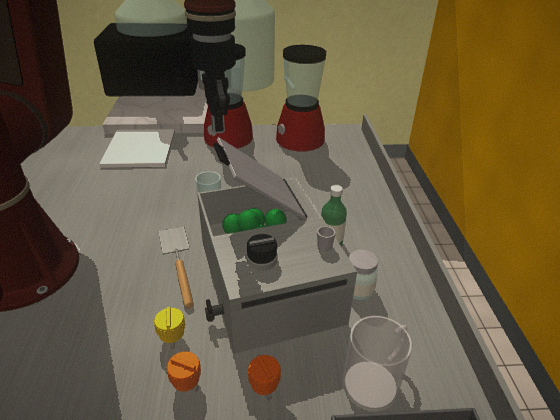

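View pics/wrist1.png

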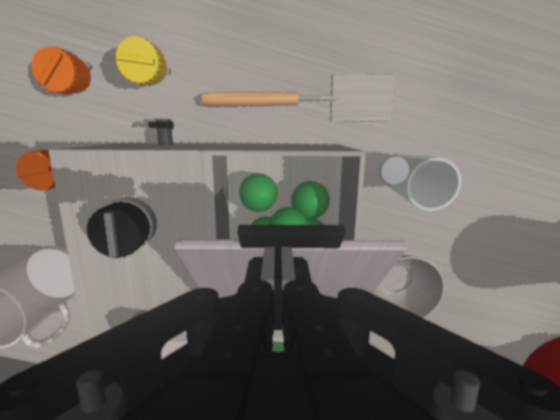

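The tip stands just above the lid's lip, at about (278,250) in the wrist view. The lid edge runs along row 243, columns 176–405. I'll check the edge and the cap against the depth.

```bash
python3 - <<'E'
from h import *
z=load('wrist1');W=cloud(z);im=z['im'].astype(int)
inv=lambda w: R.from_euler('z',-YAW).apply(w-C)*1000
for u,v in [(200,246),(380,246),(215,262),(365,262),(260,236),(320,236),(118,230),(111,235),(60,160),(355,158),(100,280)]: print((u,v),np.round(W[v,u],4),np.round(inv(W[v,u]),1))
T=inv(W)
m=(abs(T[...,2]-195)<6)&(abs(T[...,0]+40)<45)&(abs(T[...,1]+90)<45)
p=T[m];print('cap top',len(p),p.min(0),p.max(0),p.mean(0))
m=(abs(T[...,2]-150)<5)&(T[...,1]<0)&(T[...,1]>-200)&(abs(T[...,0])<150)
p=T[m];print('top',np.median(p[:,2]),np.percentile(p,[.5,99.5],axis=0))
E
```

```text
(200, 246) [ 0.4943 -0.0509  0.2843] [-65.2  22.3 284.3]
(380, 246) [0.4628 0.0704 0.2838] [-65.9 147.7 283.8]
(215, 262) [ 0.5118 -0.0401  0.2678] [-45.6  28.6 267.8]
(365, 262) [0.4825 0.0704 0.2688] [-46.9 142.9 268.8]
(260, 236) [ 0.4726 -0.0127  0.2953] [-76.9  64.8 295.3]
(320, 236) [0.4624 0.0249 0.2964] [-77.6 103.7 296.4]
(118, 230) [ 0.54   -0.1486  0.1921] [-44.9 -83.5 192.1]
(111, 235) [ 0.545  -0.1529  0.1963] [-41.  -88.9 196.3]
(60, 160) [ 0.496  -0.2383  0.1487] [-109.5 -159.7  148.7]
(355, 158) [0.4141 0.0759 0.1268] [-111.9  165.   126.8]
(100, 280) [ 0.6287 -0.1808  0.1497] [  33.3 -136.5  149.7]Traceback (most recent call last):
  File "<stdin>", line 5, in <module>
  File "<stdin>", line 3, in <lambda>
  File "scipy/spatial/transform/_rotation.pyx", line 2580, in scipy.spatial.transform._rotation.Rotation.apply
ValueError: Expected input of shape (3,) or (P, 3), got (420, 560, 3).
```

Emit:
arm_command(motion=[[0,[0.8,0,-3.4],[0,0,0]],[0,[0,3.0,0],[0,0,0]],[0,[0,2.0,0],[0,0,0]],[0,[0,1.5,0.5],[0,0,0]],[0,[0,1.5,0.8],[0,0,0]],[0,[0,0,0],[0,0,0]]])

```text
time_s: 3.0
tool_pos: [0.4872, 0.013, 0.2607]
orientation: [0.438, -0.439, -0.555, 0.555]
force: [-0.3, -0.2, 0.4]
gripper_width: -0.0002
```

```bash
cat >> h.py <<'E'
inv=lambda w: (np.asarray(w)-C)@R.from_euler('z',YAW).as_matrix()*1000
E
python3 - <<'E'
from h import *
s=ctrl.read_state();print(inv(s['tool_pos']),s['force'])
grab('side','side2');grab('wrist','wrist2')
E
```

```text
[-56.37312723  86.07454003 260.66786068] [-0.30284893 -0.17739769  0.38406405]
```

View pics/side2.png

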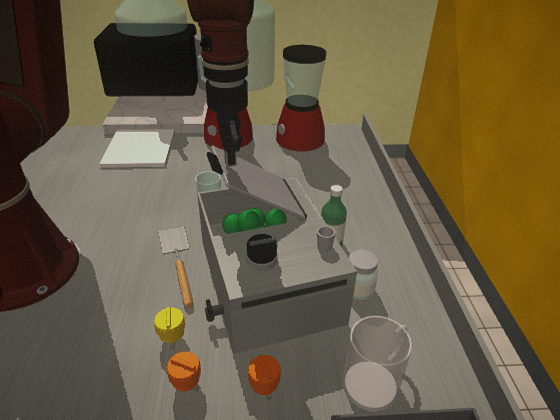

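The lid is already moving down with the tip on its outer face, and its edge is now at about (215,160). I'll keep pushing along the arc.

Emit:
arm_command(motion=[[0,[0,1.4,0.7],[0,0,0]],[0,[0,1.4,0.6],[0,0,0]],[0,[0,1.5,0.5],[0,0,0]],[0,[0,1.5,0.4],[0,0,0]],[0,[0,1.5,0.4],[0,0,0]],[0,[0,1.4,0.2],[0,0,0]],[0,[0,0.8,0],[0,0,0]]])

```text
time_s: 3.98
tool_pos: [0.468, 0.0059, 0.1709]
orientation: [-0.435, 0.445, 0.556, -0.551]
force: [-0.3, -0.0, 2.0]
gripper_width: -0.0001
```

```bash
python3 - <<'E'
from h import *
s=ctrl.read_state();print(inv(s['tool_pos']),s['force'])
E
```

```text
[-76.72453077  83.90770692 170.90206384] [-0.34635804 -0.01987997  1.95093353]
```

Emit:
arm_command(motion=[[0,[0,0.6,0.4],[0,0,0]],[0,[0,0.5,0.3],[0,0,0]],[0,[0,0.4,0.2],[0,0,0]],[0,[0,0.4,0],[0,0,0]],[0,[0,0.3,0],[0,0,0]]])

```text
time_s: 4.6
tool_pos: [0.4619, 0.004, 0.1575]
orientation: [-0.432, 0.448, 0.558, -0.549]
force: [-16.5, 1.8, 45.1]
gripper_width: 0.0004
```

```bash
python3 - <<'E'
from h import *
s=ctrl.read_state();print(inv(s['tool_pos']),s['force'])
E
```

```text
[-83.20102158  83.51340408 157.54766117] [-16.50470524   1.82729144  45.12790797]
```

The tip reached z = 157.5 mm and the force rose sharply, so the lid is against its stop. I'll back off and check.

Emit:
arm_command(motion=[[0,[0,-2,0],[0,0,0]],[0,[0,-5,0],[0,0,0]],[1,[0,-5,0],[0,0,0]],[1,[0,-5,0],[0,0,0]],[1,[0,-1,0],[0,0,0]]])

```text
time_s: 5.22
tool_pos: [0.4556, 0.0046, 0.3437]
orientation: [-0.432, 0.448, 0.558, -0.549]
force: [0.5, -0.5, -0.0]
gripper_width: 0.0542
```

```bash
python3 - <<'E'
from h import *
grab('side','side3');grab('wrist','wrist3')
for t in('side3','wrist3'):
    z=load(t);T=inv(cloud(z))
    m=(T[...,0]<70)&(T[...,0]>-110)&(T[...,1]>10)&(T[...,1]<160)&(T[...,2]>145)&(T[...,2]<175)
    p=T[m];A=np.c_[p[:,:2],np.ones(len(p))];print(t,len(p),np.linalg.lstsq(A,p[:,2],rcond=None)[0],p[:,2].mean())
    for x in (-105,-60,0,60):
        k=abs(p[:,0]-x)<8; print(x,k.sum(),np.median(p[k,2]))
    m=(abs(T[...,2]-193)<6)&(abs(T[...,0]+40)<40)&(abs(T[...,1]+90)<40)
    p=T[m];print('cap top',len(p),p.min(0),p.max(0),(p.min(0)+p.max(0))/2)
to(tank(-40,-90,300),down(90)); print(ctrl.read_state()['q'])
E
```

```text
side3 3287 [-1.31874550e-04  7.22905044e-04  1.59402787e+02] 159.46403690457475
-105 256 159.52548795932285
-60 296 159.40233664173923
0 283 159.48717694507027
60 277 159.42292096249784
cap top 466 [ -69.95209468 -118.93778336  187.12385742] [-14.43070708 -64.24866922 198.99752716] [-42.19140088 -91.59322629 193.06069229]
wrist3 18945 [-1.62142831e-04  3.40231511e-04  1.56884459e+02] 156.91760392478295
-105 1685 156.9450903054375
-60 1866 156.90780272860985
0 1543 156.88717777630848
60 1384 156.91753851222097
cap top 2089 [ -69.28595899 -116.79649007  187.05824511] [-14.47731339 -61.71200743 198.98398562] [-41.88163619 -89.25424875 193.02111537]
t 5.33 pos [0.455  0.0047 0.3414] tool shift cm [-17.44   4.41  -5.26]
rotvec tool [ 0.022  0.226 -0.006]
[-1.50395126e-01  9.68352611e-02 -1.09945038e-01  1.34068831e+00
 -2.99820994e-04 -3.76489087e-01]
```

View pics/side3.png

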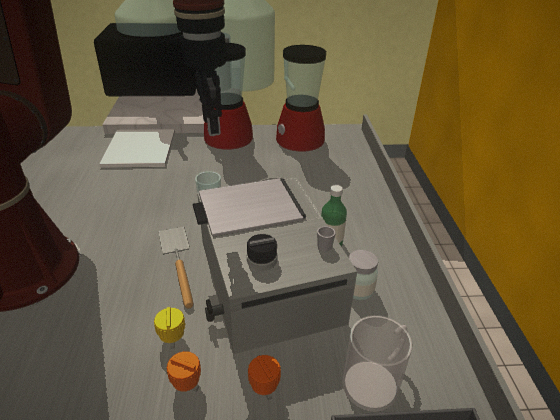

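View pics/wrist3.png

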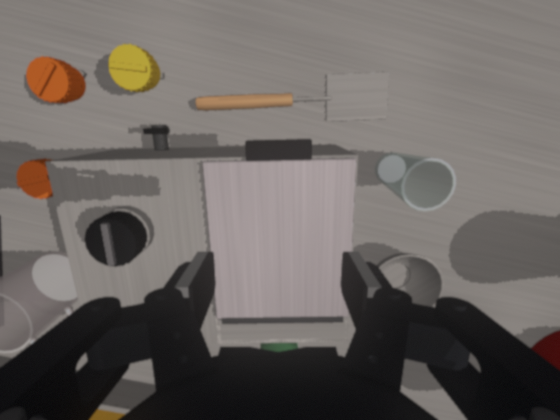

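The lid is flat in both views: slope under 0.0002, face at about 158 mm. Next I'll move above the cap.

Emit:
arm_command(motion=[[1,[-4.5,0,-1.4],[0,0,0]],[1,[-4.5,0,-1.4],[0,0,0]],[1,[-4.5,0,-1.4],[0,0,0]],[1,[-4.0,0,-1.2],[0,0,0]],[1,[0,3,0],[0.02,0.18,0]],[1,[0,3,0],[0,0,0]],[1,[0,0,0],[0,0,0]]])

```text
time_s: 6.2
tool_pos: [0.5454, -0.1578, 0.2688]
orientation: [0.493, -0.486, -0.507, 0.513]
force: [-0.4, 0.2, 0.6]
gripper_width: 0.0856
```

```bash
python3 - <<'E'
from h import *
grab('wrist','wrist4')
z=load('wrist4');T=inv(cloud(z))
m=(abs(T[...,2]-193)<6)&(abs(T[...,0]+40)<40)&(abs(T[...,1]+90)<40)
p=T[m];print('cap top',len(p),np.percentile(p,[1,99],axis=0),np.median(p[:,2]))
s=ctrl.read_state();print(inv(s['tool_pos']),s['gripper_width'])
to(tank(-42,-90.5,163),down(94.2))
E
```

```text
cap top 3965 [[ -67.44700312 -115.37898015  188.09203612]
 [ -17.09541276  -64.88061801  198.42901028]] 191.61618860615357
[-41.26523375 -94.09698828 270.25299079] 0.08514949248086025
t 6.25 pos [ 0.5461 -0.1579  0.2703] tool shift cm [ 0.34 10.73  0.02]
rotvec tool [-0.012 -0.032  0.   ]
```

View pics/wrist4.png

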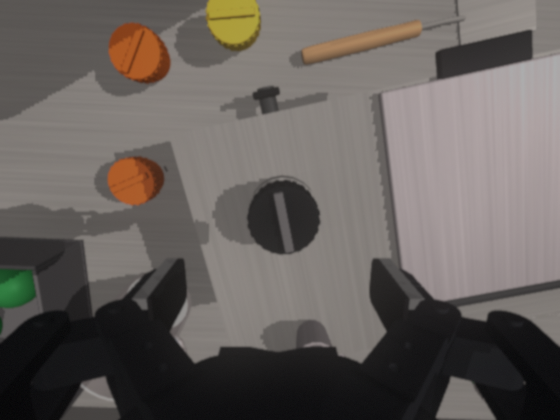

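The cap is centred in the wrist view at (284,216), with the rib running down the picture. The dosing cup at (313,333) is well clear. I'll descend.

Emit:
arm_command(motion=[[1,[0.4,3.5,0],[-0.012,0,0]],[1,[0,3.5,0],[0,0,0]],[1,[0,2.0,0],[0,0,0]],[1,[0,0.8,0],[0,0,0]],[1,[0,0,0],[0,0,0]]])

```text
time_s: 6.88
tool_pos: [0.5481, -0.1541, 0.1748]
orientation: [-0.487, 0.491, 0.512, -0.51]
force: [-0.9, 0.3, -0.0]
gripper_width: 0.0853
```

```bash
python3 - <<'E'
from h import *
grab('wrist','wrist5')
s=ctrl.read_state();print(inv(s['tool_pos']),s['gripper_width'],s['force'])
to(tank(-42,-90.3,163),down(94.2))
E
```

```text
[-38.11979817 -91.09641414 175.23400248] 0.08522221174855342 [-0.80182262 -1.01600651  0.10827425]
t 6.92 pos [ 0.5484 -0.1543  0.1752] tool shift cm [0.   1.22 0.41]
rotvec tool [ 0.008 -0.03  -0.003]
```

View pics/wrist5.png

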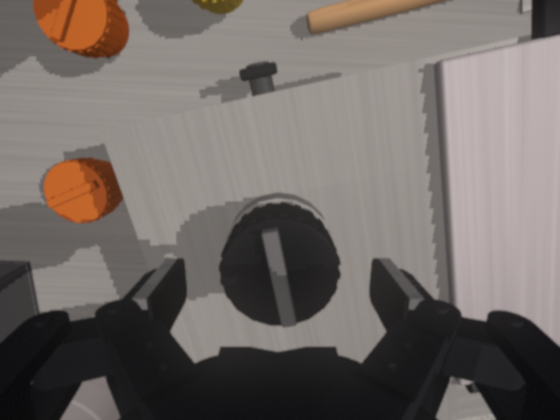

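Emit:
arm_command(motion=[[1,[0,1.1,0.4],[0.008,0,0]],[1,[0,0,0],[0,0,0]],[0,[0,0,0],[0,0,0]],[0,[0,0,0],[0,0,0]],[0,[0,0,0],[0,0,0]],[0,[0,0,0],[0,0,0]],[0,[0,0,0],[0,0,0]]], force=45)

```text
time_s: 7.8
tool_pos: [0.5453, -0.1549, 0.1659]
orientation: [0.487, -0.491, -0.51, 0.511]
force: [-0.5, -0.4, 0.9]
gripper_width: 0.0527
```

```bash
python3 - <<'E'
from h import *
grab('wrist','wrist6')
s=ctrl.read_state();print(inv(s['tool_pos']),s['gripper_width'],s['force'],s['wrist_torque'],s['q'])
E
```

```text
[-41.20005418 -90.97274538 165.89407402] 0.05266419264867971 [-1.09476023  0.01198758  1.16849793] [-0.00436857  0.14501619  0.0187119 ] [-0.40381006  0.40988072 -0.15598478  1.00104199 -0.0032404  -0.44730856]
```

View pics/wrist6.png

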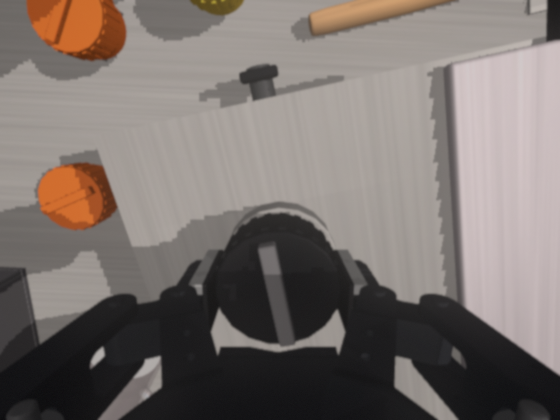

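Gripped: width 52.7 mm, rib from (268,245) to (288,340). I'll try anticlockwise first, which is negative about tool y.

Emit:
arm_command(motion=[[0,[0,0,0],[0,-0.06,0]],[0,[0,0,0],[0,-0.06,0]],[0,[0,0,0],[0,-0.06,0]],[0,[0,0,0],[0,-0.06,0]]])

```text
time_s: 8.35
tool_pos: [0.5457, -0.155, 0.1659]
orientation: [0.421, -0.424, -0.566, 0.568]
force: [0.2, 0.2, -0.0]
gripper_width: 0.0526
```

```bash
python3 - <<'E'
from h import *
grab('wrist','wrist7')
s=ctrl.read_state();print(inv(s['tool_pos']),s['gripper_width'],s['force'],s['wrist_torque'],s['q'],s['tau'][5])
M=rq(s['orientation']).as_matrix();print(np.degrees(np.arctan2(M[1,0],M[0,0])))
E
```

```text
[-40.92382624 -91.16764794 165.89617466] 0.0527825425696664 [ 0.73337039 -0.53014591  1.68689597] [ 0.0051915   0.003589   -0.00643683] [-0.40388203  0.41005443 -0.15570874  1.00061349 -0.00307661 -0.69722022] 0.534411258995533
106.80643989186711
```

View pics/wrist7.png

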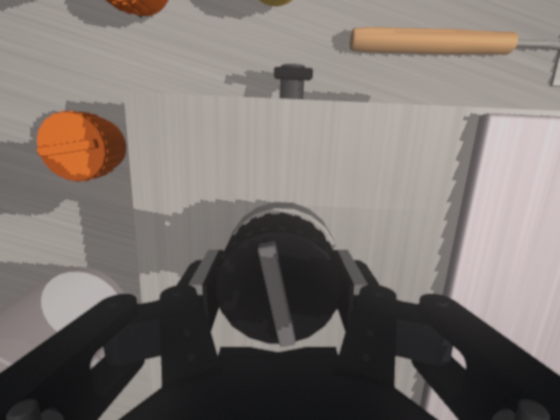

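The rib kept its place relative to the fingers while the tank rotated in the view. So the cap turned 14° with the gripper, past the 5° stop, and anticlockwise is the right hand. I'll continue to about 63°.

Emit:
arm_command(motion=[[0,[0,0,0],[0,-0.106,0]],[0,[0,0,0],[0,-0.106,0]],[0,[0,0,0],[0,-0.106,0]],[0,[0,0,0],[0,-0.106,0]],[0,[0,0,0],[0,-0.106,0]],[0,[0,0,0],[0,-0.106,0]],[0,[0,0,0],[0,-0.106,0]],[0,[0,0,0],[0,-0.106,0]],[0,[0,0,0],[0,0,0]]])

```text
time_s: 9.52
tool_pos: [0.5464, -0.1549, 0.1666]
orientation: [0.143, -0.147, -0.691, 0.693]
force: [-2.1, 0.5, 2.6]
gripper_width: 0.0524
```

```bash
python3 - <<'E'
from h import *
grab('wrist','wrist8')
s=ctrl.read_state();print(inv(s['tool_pos']),s['gripper_width'],s['force'],s['wrist_torque'],s['q'],s['tau'][5])
print('turn deg',np.degrees(-.447-s['q'][5]))
to(tank(-41,-90.5,166))
E
```

```text
[-40.25760266 -91.27295902 166.58401285] 0.052645381161410335 [-1.3517608   0.50939892  2.83143145] [0.16757994 0.24018626 0.03136681] [-0.40374839  0.40952299 -0.15462541  1.00087489 -0.00232015 -1.56117849] -0.2886402513831854
turn deg 63.837725132213656
t 9.57 pos [ 0.5464 -0.155   0.1666] tool shift cm [ 0.11  0.06 -0.02]
```

View pics/wrist8.png

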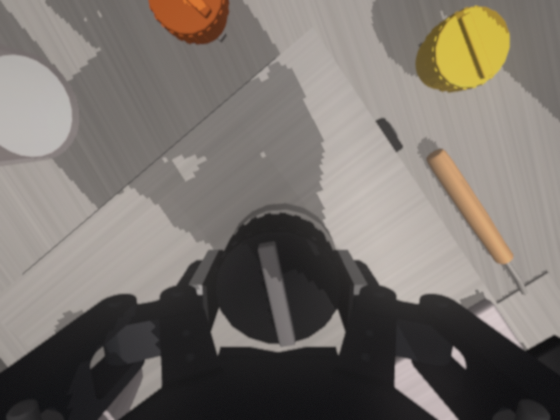

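It has turned 63.8° with the rib unmoved in the fingers and a light upward spring force, so the cap is free. I'll lift slowly.

Emit:
arm_command(motion=[[0,[0,-0.5,0],[0,0,0]],[0,[0,-0.5,0],[0,0,0]],[0,[0,-0.6,0],[0,0,0]]])

```text
time_s: 9.95
tool_pos: [0.5461, -0.1548, 0.183]
orientation: [0.145, -0.148, -0.691, 0.693]
force: [-0.0, -0.3, -0.9]
gripper_width: 0.0525
```

Emit:
arm_command(motion=[[0,[0,-1,0],[0,0,0]],[0,[0,-1.2,0],[0,0,0]],[0,[0,-1.5,0],[0,0,0]],[0,[0,-1.5,0],[0,0,0]],[0,[0,-1.5,0],[0,0,0]],[0,[0,-1.0,0],[0,0,0]],[0,[0,-0.5,0],[0,0,0]],[0,[0,0,0],[0,0,0]],[0,[0,0,0],[0,0,0]],[0,[0,0,0],[0,0,0]]])

```text
time_s: 11.2
tool_pos: [0.5459, -0.1546, 0.2714]
orientation: [0.145, -0.149, -0.69, 0.693]
force: [0.1, 0.8, -1.1]
gripper_width: 0.0529
```

```bash
python3 - <<'E'
from h import *
grab('side','side9');grab('scene','scene9');grab('wrist','wrist9')
s=ctrl.read_state();print(s['time_s'],inv(s['tool_pos']),s['gripper_width'],s['force'],s['qd'])
for t in('side9','scene9'):
    z=load(t);T=inv(cloud(z))
    m=(T[...,0]<70)&(T[...,0]>-110)&(T[...,1]>20)&(T[...,1]<150)&(T[...,2]>145)&(T[...,2]<175)
    p=T[m];A=np.c_[p[:,:2],np.ones(len(p))];print(t,len(p),np.linalg.lstsq(A,p[:,2],rcond=None)[0])
E
```

```text
11.35 [-40.54058124 -90.82443425 271.55694917] 0.05277721639496223 [ 0.66079594  0.27938883 -0.57826016] [ 0.00151975 -0.00286103  0.0035859  -0.00076029  0.00061574 -0.00051272]
side9 1533 [2.06957024e-04 1.15927263e-03 1.59364951e+02]
scene9 2131 [5.07211430e-04 8.67977144e-04 1.57855306e+02]
```

View pics/side9.png

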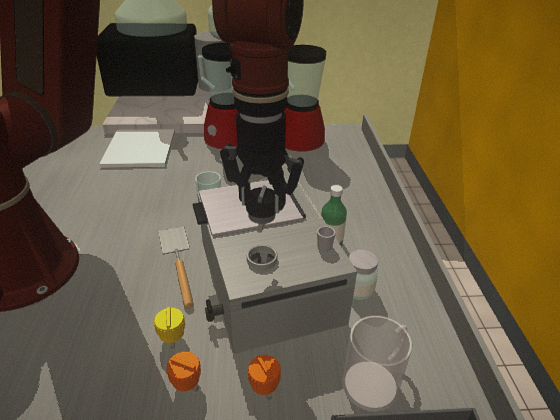

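View pics/scene9.png

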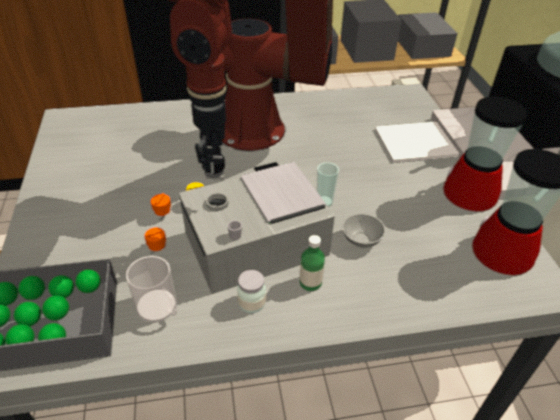

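View pics/wrist9.png

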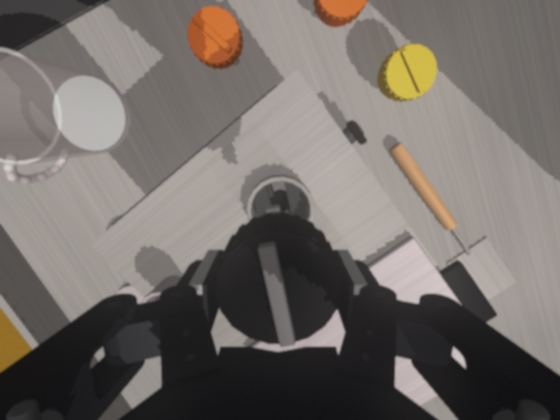

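The cap is out and the open port shows at (262,258) in the side view and (280,200) in the wrist view. The lid is flat and the bystanders stand where they were. The rise is 105 mm, so I'll trim it to 100 and settle.

Emit:
arm_command(motion=[[0,[0,0.5,0],[0,0,0]],[0,[0,0,0],[0,0,0]],[0,[0,0,0],[0,0,0]],[0,[0,0,0],[0,0,0]]])

```text
time_s: 11.85
tool_pos: [0.5459, -0.1546, 0.2659]
orientation: [0.145, -0.149, -0.69, 0.693]
force: [-0.1, 0.3, -0.8]
gripper_width: 0.0526
```

```bash
python3 - <<'E'
from h import *
s=ctrl.read_state();print(s['time_s'],inv(s['tool_pos']),s['gripper_width'],s['qd'])
print(ctrl.finish_job())
E
```

```text
11.85 [-40.62768123 -90.76584619 265.8600604 ] 0.052603229881733424 [-0.00025329 -0.00232265  0.00203704 -0.00030034  0.00184408  0.00156129]
the job is handed in; nothing more can be done
None
```

I shut the lid first, then took the filler cap off. The job was handed in at 11.85 s with the cap held still in the gripper.

- **Lid:** I pushed it down with the closed fingertips until it met its stop. The fingertip force was about 48 N at that moment; the wrist limit is 120 N. The 40 N limit is stated for the arm and gripper body, and I kept those clear of the lid, but I could not check how fingertip contact is counted. Depth from two cameras showed the lid flat afterwards (slope under 0.0012).
- **Cap:** I tried anticlockwise first and it turned freely past the 5° stop, so that was the right hand. I turned it 63.8° with no slip in the fingers, then lifted it straight up.
- **Last checks:** The tool had risen 100 mm since the grip and the gripper width was steady at 52.6 mm, so the cap is about 10 cm above its seat. The arm was essentially still. Pictures just before the final 5 mm trim showed the open port, the lid still shut, and no bystander visibly moved. No checks failed or disagreed.

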